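# Put the cut slab glass away by kind

### The arm

A 6-joint arm with a two-finger parallel gripper is mounted at the origin on a cart in front of the work surface, level with it; the furniture and walls round the work are solid. World frame = base frame: x ahead of the robot, y to its left, z up, the work surface at z = 0. Lengths are in m, angles in rad, forces in N, time in s.
With the tool pointing down it reaches from about 0.15 to 0.775 m from the base axis. Payload 6.1 kg.
Tool frame: the origin (TCP) lies midway between the tips of the shut fingers; the grasp point (between the pads) lies 19 mm behind it; z points along the fingers, y is the line along which they close (so a half turn about z gives the same grasp; the last joint's range is limited). The gripper opens to 85 mm and grips with 20 to 120 N. Pads are 22 mm wide; open, the fingers measure 114 mm over their backs; the gripper's body (76 mm by 85 mm) begins 54 mm behind the grasp point. The pads swing forward as they close: fully open they stand 13 mm farther back than shut.
Start: joints at [-1.336, 0.126, -0.04, 1.405, 0, 1.571], TCP at [0.122, -0.511, 0.231] pointing down, gripper open.
Joint ranges: [-2.72, 2.72], [-0.95, 1.95], [-1.27, 1.35], [-1.78, 2.02], [-1.46, 1.47], [-3.14, 3.14]. Speed limits (rad/s): [2.39, 2.39, 3.01, 3.14, 3.14, 3.14].

### API

Orientations are given as a unit quaternion [w, x, y, z].
In Python, from station import manip, eyes, ticket, search_frame, outline_of gives the robot as it stands.
- The arm moves only by the tool carry_out, never from a script. Its argument "moves" is a list of rows, each a list of 2 entries, a list of its own where there are three numbers: the shift along the tool's x, y, z normalised to -1 to 1, where 1 is 200 mm, then the turn, a rotation vector about the tool's x, y, z normalised to -1 to 1, where 1 is 2 rad. In form: [[[dx, dy, dz], [wx, wy, wz]], ...]. A call has 1 to 8 rows; each row shifts and turns the commanded pose from where the row before left it, along the tool's axes as they then stand; what a row does not reach is not made up. A row lasts 1/8 s, in which the tool goes at most 62.5 mm and 10.7 degrees, less where a joint would pass 70% of its speed; a pose out of reach is approached as far as the arm can. A call with a number of a shift or a turn outside -1 to 1 is refused whole. A call with a gripper value outside its range is refused whole. "gripper" is the closure, from 0 (fully open) to 1 (shut), set as the call begins (left out, the last holds). The fingers move at their own pace and stop on an object; "grip_force" is the grip in N (left out, the last holds). Time passes only in rows, so rows that do not move let the fingers close. It gives the time, the measured TCP pose, the force, the opening and the grip force at its end, in the units of the state.
- manip.read_state(): the state, without advancing time (a new reading comes with each control period).
- eyes.snapshot(name): name is "scene" or "top"; returns (picture, depth): 384x512x3 uint8, blue, green, red; 384x512 float32, m along the optical axis (not along the pixel's ray), 0 where there is no reading.
- eyes.camera_model(name): a dict with "vertical_fov" (degrees; the focal length in pixels is half the picture's height over the tangent of half this angle, whatever the lens; pixels are square), "cx", "cy" (the principal point, pixels), "k1" (the pictures are not rectified: a ray, as slopes to the right and down, at radius r is drawn at 1 + k1 r^2 times it, then the intrinsics apply), "extrinsics" (4x4, takes a point from camera to world coordinates). Camera axes: x right, y up, looking along -z (the intrinsics and any distortion apply to the point x, -y, -z); pixel columns grow to the right and rows downward; lengths in m; the calibration is good to about 2 mm. A picture is of the moment at which its call begins. camera_model takes no time and is no camera call.
- ticket.sign_off(): hands the job in; it is judged then, once.
Trained networks look in the newest picture that a camera, given by its name, has taken for a name from the list of things; names that differ only in an ending like _2 or _b are one class to them, and where a whole thing is asked for, a point or a joint stands for the part that bears it (a point fixed in the world has none). Each returns a list of dicts, best first, with "conf" (0 to 1); they miss things now and then, are a little off and sometimes report something else, mostly with a low value. They report only what shows in the picture. A call takes as long as a camera call.
- search_frame(query, camera): "location" ([x, y, z] in m, in world coordinates, good to about 4 mm: the middle of the surface that is visible of it).
- outline_of(query, camera): "mask" (384x512 bool, what is visible of it).
The state is a dict: "clock": time; "joint_pos": joint angles; "joint_velocities": joint speeds; "joint_torque": joint torques, N m; "ee_pos": TCP position; "orientation": TCP orientation; "force": force on the tool from outside, world axes, zero at the start; "ft_torque": the same for the moment, N m; "gripper_width": finger opening in m; "grasp_force": force on a finger pad.
Only numpy, scipy, OpenCV 4.12 (cv2) and the standard library are available. Lean on these libraries where they do the work, as an engineer would, in place of code of your own. Each camera call takes 0.05 s, during which the arm holds its last target. There are 200 camera calls.

### The job

Put the cut glass away by kind. Stack the two rectangular slabs squarely in the middle of the corner-post tray, the larger one at the bottom, with the ribbed black rubber pad flat between them so that the two slabs never touch; lay the two narrow strips in the notched rack, one strip in each bay, lying flat across both combs and about centred lengthwise. It is glass: set every piece down gently, never drop it.

Things in the scene. Friction and masses are not known exactly. Their poses are not given: they have to be found in the camera images.
- large_slab: the larger rectangular piece of pale slab glass, 64 (x) x 92 (y) x 22 (z) mm, lying flat, its long side within 0.6 rad of the world's y axis at the start; rough sawn edges, so its flanks are not perfectly straight; origin at the centre of its underside, z up; 0.2 to 0.4 kg
- small_slab: the smaller rectangular piece of pale slab glass, 54 (x) x 86 (y) x 20 (z) mm, lying flat, long side within 0.6 rad of world y at the start; origin at the centre of its underside, z up; 0.15 to 0.28 kg
- rubber_pad: black ribbed rubber pad (stiff), 50 (x) x 80 (y) x 10 (z) mm, lying flat, long side within 0.6 rad of world y at the start; origin at the centre of its underside, z up; about 0.05 kg
- wide_strip: narrow strip of pale glass, 26 (x) x 88 (y) x 13 (z) mm, lying flat, long side within 0.6 rad of world y at the start; origin at the centre of its underside, z up; about 0.06 kg
- narrow_strip: narrower strip of pale glass, 20 (x) x 84 (y) x 14 (z) mm, lying flat, long side within 0.6 rad of world y at the start; origin at the centre of its underside, z up; about 0.05 kg
- slab_tray: fixed tray: pale board 108 (x) x 136 (y) mm; a dark steel angle at each corner, 44 mm high, 20 mm along each side; clear 84 (x) x 112 (y) mm between them, open for fingers halfway along the y sides. Underside heights over the table: large slab 10.5 mm (on two rubber bearers), pad 32.5, small slab 42.5. Origin on the table under the middle, z up; y within 0.2 rad of world y
- strip_rack: fixed rack: brown board 162 (x) x 96 (y) mm, two pale combs along x at y = -30 and 30 mm (12 mm thick, teeth 32 mm high), each with two 42 mm wide notches, green floors 16 mm over the table: bays centred at x = -42 and 42, y = 0. A strip lies along y over both combs; fingers fit in the 48 mm between combs, opened little. Origin on the table under the middle, z up; x within 0.2 rad of world y

How it is judged:
At the end, for the whole second after the job is handed in: Large slab on the tray's bearers within 14 mm of the middle each way, on it the pad, on that the small slab (16 mm), each square to 0.25 rad; one strip in each rack bay on both combs' floors, within 14 mm of its centre each way and 0.25 rad; heights to 4 mm, all level, at rest, slabs not touching (x of large_slab in the frame of slab_tray between -0.014 and 0.014 m and y of large_slab in the frame of slab_tray between -0.014 and 0.014 m and z of large_slab in the frame of slab_tray between 0.0065 and 0.0145 m and angle between the y axis of each of large_slab, rubber_pad, small_slab and the y axis of slab_tray, either way round below 0.25 rad and angle between each of large_slab, rubber_pad, small_slab, wide_strip, narrow_strip's own z axis and vertical below 0.1 rad and linear speed of each of large_slab, rubber_pad, small_slab, wide_strip, narrow_strip below 0.02 m/s and angular speed of each of large_slab, rubber_pad, small_slab, wide_strip, narrow_strip below 0.2 rad/s and x of rubber_pad in the frame of slab_tray between -0.016 and 0.016 m and y of rubber_pad in the frame of slab_tray between -0.016 and 0.016 m and z of rubber_pad in the frame of slab_tray between 0.0285 and 0.0365 m and x of small_slab in the frame of slab_tray between -0.016 and 0.016 m and y of small_slab in the frame of slab_tray between -0.016 and 0.016 m and z of small_slab in the frame of slab_tray between 0.0385 and 0.0465 m and ((x of wide_strip in the frame of strip_rack between 0.028 and 0.056 m and y of wide_strip in the frame of strip_rack between -0.014 and 0.014 m and z of wide_strip in the frame of strip_rack between 0.012 and 0.02 m and x of narrow_strip in the frame of strip_rack between -0.056 and -0.028 m and y of narrow_strip in the frame of strip_rack between -0.014 and 0.014 m and z of narrow_strip in the frame of strip_rack between 0.012 and 0.02 m) or (x of wide_strip in the frame of strip_rack between -0.056 and -0.028 m and y of wide_strip in the frame of strip_rack between -0.014 and 0.014 m and z of wide_strip in the frame of strip_rack between 0.012 and 0.02 m and x of narrow_strip in the frame of strip_rack between 0.028 and 0.056 m and y of narrow_strip in the frame of strip_rack between -0.014 and 0.014 m and z of narrow_strip in the frame of strip_rack between 0.012 and 0.02 m)) and angle between the y axis of each of wide_strip, narrow_strip and the y axis of strip_rack, either way round below 0.25 rad).
It fails at once if the large slab is dropped or thrown (faster than 0.6 m/s with no finger on it: a fall of about 20 mm) (linear speed of large_slab above 0.6 m/s and contact force between the fingers and large_slab below 0.01 N).
It fails at once if the small slab is dropped or thrown (faster than 0.6 m/s with no finger on it: a fall of about 20 mm) (linear speed of small_slab above 0.6 m/s and contact force between the fingers and small_slab below 0.01 N).
It fails at once if the wide strip is dropped or thrown (faster than 0.6 m/s with no finger on it: a fall of about 20 mm) (linear speed of wide_strip above 0.6 m/s and contact force between the fingers and wide_strip below 0.01 N).
It fails at once if the narrow strip is dropped or thrown (faster than 0.6 m/s with no finger on it: a fall of about 20 mm) (linear speed of narrow_strip above 0.6 m/s and contact force between the fingers and narrow_strip below 0.01 N).
It fails at once if the two slabs touch one another (contact force between large_slab and small_slab above 1 N).
It also fails if it takes over 125 s, if anything falls off the work surface, if the arm or the gripper's body presses on something with over 40 N, if the wrist force passes 120 N, or if a joint passes its speed limit or range.

## Working session

There is one attempt and no reset: what is moved stays moved. The work goes in short steps, Python scripts to look and compute and a tool call to move; the robot and the scene stay as the last step left them, time stands still between calls to the robot, and variables do not carry over. Pictures are saved under pics/ and viewed, at most 14 in all, crops included, and the job is handed in when it is done.

Besides the shell and the picture viewer there is one more tool, called after "Call:" as name(argument=value, ...) on one line, values as JSON. carry_out: Moves the arm, as the interface text tells. Scaled input: -1 to 1 covers 200 mm each way for a shift and 2 rad each way for a turn. Its arguments: {"type":"object","properties":{"moves":{"type":"array","items":{"type":"array"}},"gripper":{"type":"number"},"grip_force":{"type":"number"}},"required":["moves"]}

```bash
mkdir -p pics; ls
cat > h.py <<'E'
import numpy as np, cv2
from station import manip, eyes, ticket, search_frame, outline_of
from scipy.spatial.transform import Rotation as R
def cam(n):
    m=eyes.camera_model(n); f=192/np.tan(np.radians(m['vertical_fov'])/2); return m,f
def cloud(n,depth):
    m,f=cam(n); v,u=np.mgrid[0:384,0:512]
    K=np.array([[f,0,m['cx']],[0,f,m['cy']],[0,0,1.]])
    p=cv2.undistortPoints(np.stack([u,v],-1).reshape(-1,1,2).astype(float),K,np.array([m['k1'],0,0,0,0.])).reshape(384,512,2)
    P=np.stack([p[...,0]*depth,-p[...,1]*depth,-depth,np.ones_like(depth)],-1)
    W=P@np.array(m['extrinsics']).T
    W=W[...,:3]; W[depth<=0]=np.nan
    return W
E
python3 - <<'E'
from h import *
print(manip.read_state())
for n in ('scene','top'):
    im,d=eyes.snapshot(n); cv2.imwrite(f'pics/{n}0.png',im); np.save(n+'0.npy',d); print(n,eyes.camera_model(n),(d==0).mean())
    for q in ['large_slab','small_slab','rubber_pad','wide_strip','narrow_strip','slab_tray','strip_rack']:
        print(q,[(round(r['conf'],2),np.round(r['location'],3)) for r in search_frame(q,n)][:3])
E
```

```text
pics
{'clock': 0.0, 'joint_pos': array([-1.33598930e+00,  1.26416500e-01, -4.06179415e-02,  1.40540529e+00,
       -2.05460236e-06,  1.57080555e+00]), 'joint_velocities': array([-0.00071481,  0.00136583, -0.00056621,  0.00064203, -0.00042916,
       -0.00119071]), 'joint_torque': array([-7.13787867e-04, -4.35917115e+01,  3.52922738e+01,  1.72421476e-02,
       -1.90567821e-04, -1.66051501e-05]), 'ee_pos': array([ 0.12204766, -0.51019335,  0.23050478]), 'orientation': array([-8.15926685e-04,  9.93116325e-01,  1.17129373e-01, -9.72734558e-05]), 'force': array([-0.00621916, -0.50100498,  0.06390305]), 'ft_torque': array([-0.01290816, -0.02388647, -0.01636294]), 'grasp_force': 0.0, 'gripper_width': 0.08512134565179777}
scene {'vertical_fov': 50.35668770259832, 'cx': 255.7487586441738, 'cy': 197.60604772517786, 'k1': -0.07427435858538065, 'extrinsics': array([[ 0.90342858,  0.31960864, -0.28577458,  0.26878953],
       [-0.42843675,  0.64799055, -0.62972232, -0.64753072],
       [-0.01608547,  0.69134547,  0.72234527,  0.65919397],
       [ 0.        ,  0.        ,  0.        ,  1.       
[... 612 characters left out ...]
493714,  0.97647869, -0.2150959 ,  0.35210541],
       [-0.99988632, -0.0141449 ,  0.0052221 , -0.09770355],
       [ 0.00205676,  0.21514945,  0.97657897,  0.88383525],
       [ 0.        ,  0.        ,  0.        ,  1.        ]])} 0.004063924153645833
large_slab [(0.84, array([0.445, 0.1  , 0.026]))]
small_slab [(0.98, array([ 0.625, -0.125,  0.018]))]
rubber_pad [(0.68, array([ 0.445, -0.175,  0.004]))]
wide_strip [(0.6, array([ 0.441, -0.317,  0.014])), (0.43, array([ 0.437, -0.037,  0.013]))]
narrow_strip [(0.69, array([ 0.436, -0.038,  0.014])), (0.26, array([ 0.603, -0.291,  0.003]))]
slab_tray [(0.79, array([0.582, 0.034, 0.003]))]
strip_rack [(0.65, array([ 0.602, -0.289,  0.003]))]
```

View pics/top0.png

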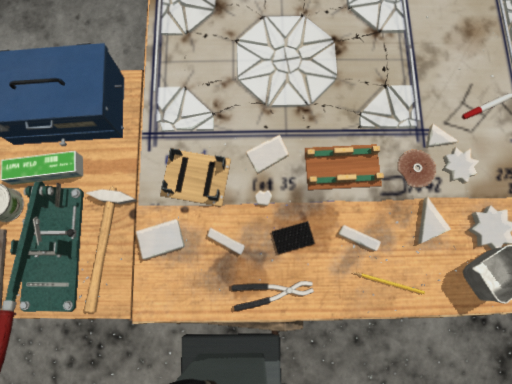

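View pics/scene0.png

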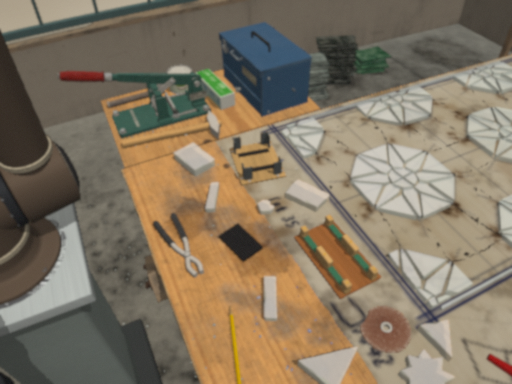

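```bash
cat > m.py <<'E'
from h import *
# measure objects by mask + depth in both views
def meas(q,n,zmin=None,zmax=None,snap=False):
    if snap: eyes.snapshot(n)
    r=outline_of(q,n)
    if not r: return None
    return r[0]['mask'],r[0]['conf']
def rect(pts):
    (c,(w,h),a)=cv2.minAreaRect((pts*1000).astype(np.float32))
    if w>h: a+=90; w,h=h,w   # w short; a = angle of short side
    a=(a+90)%180-90
    return np.round([c[0]/1000,c[1]/1000],4),round(w,1),round(h,1),round(np.radians(a),3)
def px2plane(n,mask,z):
    m,f=cam(n); K=np.array([[f,0,m['cx']],[0,f,m['cy']],[0,0,1.]]);E=np.array(m['extrinsics'])
    v,u=np.nonzero(mask)
    p=cv2.undistortPoints(np.stack([u,v],-1).reshape(-1,1,2).astype(float),K,np.array([m['k1'],0,0,0,0.]))[:,0]
    D=np.c_[p[:,0],-p[:,1],-np.ones(len(p))]@E[:3,:3].T
    t=(z-E[2,3])/D[:,2]
    return E[:3,3]+D*t[:,None]
E
python3 - <<'E'
from m import *
H=dict(large_slab=.022,small_slab=.020,rubber_pad=.010,wide_strip=.013,narrow_strip=.014)
for n in ('scene','top'):
    im,d=eyes.snapshot(n); W=cloud(n,d)
    for q,h in H.items():
        r=meas(q,n)
        if r is None: print(n,q,'none');continue
        k,c=r; z=W[...,2][k]; z=z[~np.isnan(z)]
        top=k&(W[...,2]>np.median(z)-.006)
        print(n,q,round(c,2),k.sum(),'z pct',np.round(np.percentile(z,[5,25,50,75,95]),4),'cloud',rect(W[top][:,:2]),'plane',rect(px2plane(n,k,h)[:,:2]))
E
```

```text
scene large_slab 0.87 794 z pct [0.0064 0.0189 0.0224 0.0235 0.0247] cloud (array([0.4455, 0.1008]), 61.1, 87.9, np.float64(0.289)) plane (array([0.4429, 0.0928]), 69.4, 106.3, np.float64(0.269))
scene small_slab 0.7 876 z pct [0.004  0.0164 0.0204 0.0214 0.0225] cloud (array([ 0.6274, -0.1263]), 52.7, 86.7, np.float64(0.518)) plane (array([ 0.6236, -0.1318]), 66.6, 91.8, np.float64(0.484))
scene rubber_pad 0.71 879 z pct [0.0055 0.0089 0.01   0.0111 0.0124] cloud (array([ 0.4454, -0.1756]), 51.2, 81.4, np.float64(0.242)) plane (array([ 0.4458, -0.1757]), 54.7, 84.7, np.float64(0.258))
scene wide_strip 0.63 551 z pct [0.0087 0.0124 0.0134 0.0143 0.0155] cloud (array([ 0.4429, -0.3151]), 21.1, 85.3, np.float64(-0.456)) plane (array([ 0.4421, -0.3172]), 21.4, 88.6, np.float64(-0.456))
scene narrow_strip 0.69 301 z pct [0.0029 0.0128 0.0143 0.0154 0.0168] cloud (array([ 0.4406, -0.0339]), 20.2, 82.8, np.float64(-0.5)) plane (array([ 0.4401, -0.0384]), 23.6, 89.7, np.float64(-0.527))
top large_slab 0.7 1249 z pct [0.0172 0.0213 0.0225 0.0234 0.0247] cloud (array([0.4457, 0.1005]), 59.6, 
[... 177 characters left out ...]
-0.1269]), 52.7, 83.9, np.float64(0.497)) plane (array([ 0.6234, -0.1275]), 57.6, 85.7, np.float64(0.47))
top rubber_pad 0.8 888 z pct [0.0066 0.0083 0.0093 0.0105 0.0122] cloud (array([ 0.4443, -0.1761]), 49.6, 79.3, np.float64(0.261)) plane (array([ 0.4444, -0.1759]), 50.7, 79.3, np.float64(0.259))
top wide_strip 0.7 456 z pct [0.0078 0.0118 0.013  0.0141 0.0158] cloud (array([ 0.4429, -0.3142]), 22.8, 86.7, np.float64(-0.462)) plane (array([ 0.4429, -0.3139]), 25.4, 86.8, np.float64(-0.458))
top narrow_strip 0.72 377 z pct [0.0097 0.0129 0.0139 0.015  0.0165] cloud (array([ 0.4393, -0.0342]), 19.5, 82.1, np.float64(-0.506)) plane (array([ 0.439 , -0.0348]), 20.4, 82.4, np.float64(-0.508))
```

The top view shows, along the near row, the large slab (160,240), narrow strip (226,241), pad (293,237) and wide strip (359,238). The small slab is at (267,153), the tray at (196,176) and the rack at (343,167). The scene view agrees, and so do the fits. Next I'll measure the tray and rack poses.

Run:
```python
from m import *
for n in ('scene','top'):
    im,d=eyes.snapshot(n); W=cloud(n,d); X,Y,Z=W[...,0],W[...,1],W[...,2]
    for q,c,zs in (('tray',(.58,.034),(.038,.050)),('rack',(.60,-.29),(.027,.037))):
        near=(abs(X-c[0])<.09)&(abs(Y-c[1])<.115)
        k=near&(Z>zs[0])&(Z<zs[1]); 
        print(n,q,'tops',k.sum(),rect(W[k][:,:2]), np.round(np.median(Z[k]),4))
        nc,l,st,ce=cv2.connectedComponentsWithStats(k.astype(np.uint8),connectivity=8)
        for i in range(1,nc):
            if st[i,4]>6: p=W[l==i]; print('   ',st[i,4],np.round(p.min(0),4),np.round(p.max(0),4))
        r=meas(q=='tray' and 'slab_tray' or 'strip_rack',n)
        if r: print('   board', rect(px2plane(n,r[0]&(Z<.02),.006)[:,:2]),'cloud low',rect(W[r[0]&(Z<.012)&(Z>.002)][:,:2]),np.round(np.nanpercentile(Z[r[0]],[10,30,50,70,90]),4))
im=cv2.imread('pics/top0.png'); cv2.imwrite('pics/crop_tr.png',cv2.resize(im[125:265,130:400],None,fx=2.9,fy=2.9,interpolation=cv2.INTER_CUBIC))
```

```text
scene tray tops 133 (array([0.5803, 0.032 ]), 89.8, 121.7, np.float64(-0.185)) 0.0433
    30 [0.6162 0.0614 0.0383] [0.634  0.0852 0.0466]
    31 [0.5435 0.0765 0.0385] [0.5656 0.0977 0.0467]
    38 [ 0.5948 -0.0357  0.0381] [ 0.6171 -0.0126  0.046 ]
    34 [ 0.5258 -0.0214  0.0383] [0.5447 0.0014 0.0462]
   board (array([0.5828, 0.0334]), 116.8, 149.4, np.float64(-0.186)) cloud low (array([0.5817, 0.0351]), 114.4, 147.6, np.float64(-0.159)) [0.0062 0.0077 0.0087 0.0108 0.0328]
scene rack tops 493 (array([ 0.599 , -0.2882]), 73.4, 159.1, np.float64(0.043)) 0.0322
    50 [ 0.6203 -0.2257  0.0272] [ 0.6326 -0.2082  0.035 ]
    50 [ 0.5603 -0.2277  0.0273] [ 0.5726 -0.21    0.0363]
    136 [ 0.6222 -0.31    0.0271] [ 0.6363 -0.2676  0.0352]
    142 [ 0.5621 -0.3116  0.0274] [ 0.5752 -0.2693  0.0352]
    54 [ 0.6255 -0.3663  0.0271] [ 0.6388 -0.3515  0.0351]
    61 [ 0.5664 -0.3689  0.0274] [ 0.5786 -0.354   0.0351]
   board (array([ 0.599 , -0.2873]), 97.5, 166.7, np.float64(0.042)) cloud low (array([ 0.5997, -0.2889]), 98.7, 162.5, np.float64(0.044)) [0.0064 0.0076 0.0088 0.0158 0.0311
[... 398 characters left out ...]
87, 0.0308]), 108.6, 136.8, np.float64(-0.197)) [0.0053 0.0067 0.0078 0.009  0.0137]
top rack tops 396 (array([ 0.5978, -0.2898]), 72.6, 157.0, np.float64(0.039)) 0.0315
    112 [ 0.6206 -0.3083  0.0279] [ 0.6344 -0.2658  0.0346]
    40 [ 0.6245 -0.3651  0.0272] [ 0.6363 -0.3511  0.0369]
    43 [ 0.6186 -0.225   0.0272] [ 0.631  -0.21    0.0348]
    48 [ 0.5642 -0.3694  0.0271] [ 0.5762 -0.3527  0.0358]
    113 [ 0.5612 -0.3096  0.0272] [ 0.5743 -0.2702  0.0362]
    40 [ 0.5594 -0.2281  0.0288] [ 0.571  -0.2132  0.0341]
   board (array([ 0.5976, -0.291 ]), 99.8, 170.2, np.float64(0.066)) cloud low (array([ 0.599 , -0.2894]), 99.2, 165.0, np.float64(0.04)) [0.005  0.0065 0.0077 0.0128 0.0301]
```

View pics/crop_tr.png

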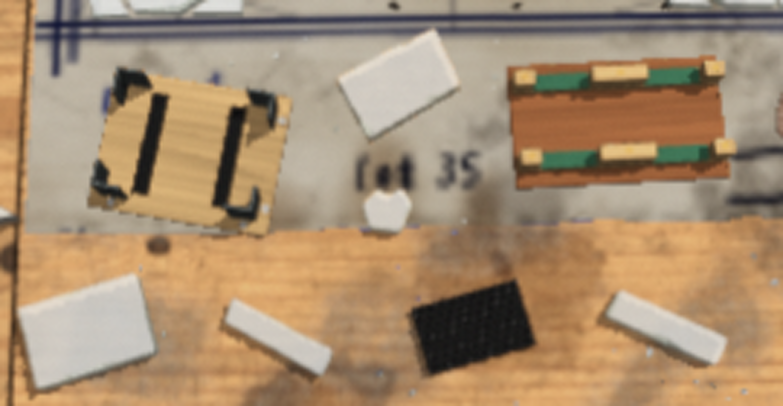

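```bash
cat > plan.py <<'E'
import sys,numpy as np
from h import *
# usage: plan.py x y z psi ... chain; prints per leg: turn first, then shift in the turned tool frame (units)
def yaw(s):
    r=R.from_quat(np.roll(s['orientation'],-1)).as_matrix(); return np.arctan2(r[1,0],r[0,0]),r[:,2]
def legs(wps,start=None):
    s=manip.read_state(); p=np.array(s['ee_pos']); a,zz=yaw(s)
    print('now',round(s['clock'],2),np.round(p,4),'psi',round(a,3),'z',np.round(zz,3))
    if start is not None: p=np.array(start[:3]); a=start[3]
    for w in wps:
        q=np.array(w[:3]); b=w[3]; d=q-p
        t=np.array([np.cos(b)*d[0]+np.sin(b)*d[1],np.sin(b)*d[0]-np.cos(b)*d[1],-d[2]])/.2
        print(w,'turn',round(-(b-a)/2,4),'=%.1f rows'%(abs(b-a)/.18),'shift',np.round(t,4),'rows %.1f'%(np.linalg.norm(d)/.055))
        p,a=q,b
L=dict(large=(.445,.100,1.866),pad=(.4447,-.1758,1.826),small=(.6255,-.1272,2.061),wide=(.443,-.3145,1.112),narrow=(.4395,-.0345,1.064),tray=(.5793,.0313,1.381),bayW=(.6003,-.331,.042),bayN=(.5967,-.247,.042))
def at(k,z): x,y,a=L[k]; return (x,y,z,a)
E
python3 -c "
from plan import *
legs([at('large',.1),at('large',.0),at('large',.13),at('tray',.13),at('tray',.0105)])"
```

```text
now 1.7 [ 0.1221 -0.5106  0.2313] psi 0.235 z [ 0. -0. -1.]
(0.445, 0.1, 0.1, 1.866) turn -0.8156 =9.1 rows shift [2.4512 2.4327 0.6565] rows 12.8
(0.445, 0.1, 0.0, 1.866) turn -0.0 =0.0 rows shift [0.  0.  0.5] rows 1.8
(0.445, 0.1, 0.13, 1.866) turn -0.0 =0.0 rows shift [ 0.    0.   -0.65] rows 2.4
(0.5793, 0.0313, 0.13, 1.381) turn 0.2425 =2.7 rows shift [-0.2106  0.7242 -0.    ] rows 2.7
(0.5793, 0.0313, 0.0105, 1.381) turn -0.0 =0.0 rows shift [0.     0.     0.5975] rows 2.2
```

Call:
carry_out(moves=[[[0,0,0],[0,0,-0.0906]],[[0,0,0],[0,0,-0.0906]],[[0,0,0],[0,0,-0.0906]],[[0,0,0],[0,0,-0.0906]],[[0,0,0],[0,0,-0.0906]],[[0,0,0],[0,0,-0.0906]],[[0,0,0],[0,0,-0.0906]],[[0,0,0],[0,0,-0.0906]]], gripper=0, grip_force=50)

```text
clock: 2.7
ee_pos: [0.1221, -0.5106, 0.2313]
orientation: [0.0, 0.664, 0.748, -0.0]
force: [-0.4, 1.0, 0.2]
gripper_width: 0.0853
grasp_force: 0.0
```

Call:
carry_out(moves=[[[0,0,0],[0,0,-0.0908]],[[0.16,0.16,0],[0,0,0]],[[0.16,0.16,0],[0,0,0]],[[0.16,0.16,0],[0,0,0]],[[0.16,0.16,0],[0,0,0]],[[0.16,0.16,0],[0,0,0]],[[0.16,0.16,0],[0,0,0]],[[0.16,0.16,0],[0,0,0]]])

```text
clock: 3.7
ee_pos: [0.2717, -0.2298, 0.2315]
orientation: [0.0, 0.596, 0.803, 0.0]
force: [0.3, -0.6, 0.4]
gripper_width: 0.0853
grasp_force: 0.0
```

Call:
carry_out(moves=[[[0.16,0.16,0],[0,0,0]],[[0.16,0.16,0],[0,0,0]],[[0.16,0.16,0],[0,0,0]],[[0.16,0.16,0],[0,0,0]],[[0.16,0.16,0.05],[0,0,0]],[[0.16,0.16,0.15],[0,0,0]],[[0.16,0.16,0.15],[0,0,0]],[[0.16,0.16,0.15],[0,0,0]]])

```text
clock: 4.7
ee_pos: [0.4424, 0.0899, 0.1306]
orientation: [0.0, 0.595, 0.804, 0.0]
force: [0.3, -0.7, -0.4]
gripper_width: 0.0854
grasp_force: 0.0
```

```bash
python3 -c "
from plan import *
legs([at('large',.1),at('large',.0)])
print(manip.read_state()['joint_pos'])"
```

```text
now 4.7 [0.4424 0.0899 0.1306] psi 1.866 z [ 0.001  0.    -1.   ]
(0.445, 0.1, 0.1, 1.866) turn 0.0002 =0.0 rows shift [0.0446 0.0274 0.1532] rows 0.6
(0.445, 0.1, 0.0, 1.866) turn -0.0 =0.0 rows shift [0.  0.  0.5] rows 1.8
[ 2.00549097e-01  6.98824643e-03 -3.88915931e-01  1.17384735e+00
 -1.75349553e-04  1.47571644e+00]
```

Call:
carry_out(moves=[[[0.05,0.032,0.15],[0,0,0]],[[0,0,0.15],[0,0,0]],[[0,0,0.15],[0,0,0]],[[0,0,0.1],[0,0,0]],[[0,0,0.05],[0,0,0]],[[0,0,0.03],[0,0,0]],[[0,0,0.02],[0,0,0]],[[0,0,0],[0,0,0]]])

```text
clock: 5.7
ee_pos: [0.4452, 0.0998, 0.0016]
orientation: [0.0, 0.595, 0.803, 0.0]
force: [0.5, -1.3, -0.1]
gripper_width: 0.0854
grasp_force: 0.0
```

```bash
python3 -c "
from plan import *
legs([at('large',.0)])
im,d=eyes.snapshot('scene'); cv2.imwrite('pics/s1.png',cv2.resize(im[90:260,120:330],None,fx=3.5,fy=3.5,interpolation=cv2.INTER_CUBIC))"
```

```text
now 5.7 [0.4452 0.0998 0.0016] psi 1.866 z [ 0.001  0.    -1.   ]
(0.445, 0.1, 0.0, 1.866) turn -0.0 =0.0 rows shift [ 0.0014 -0.0006  0.008 ] rows 0.0
```

View pics/s1.png

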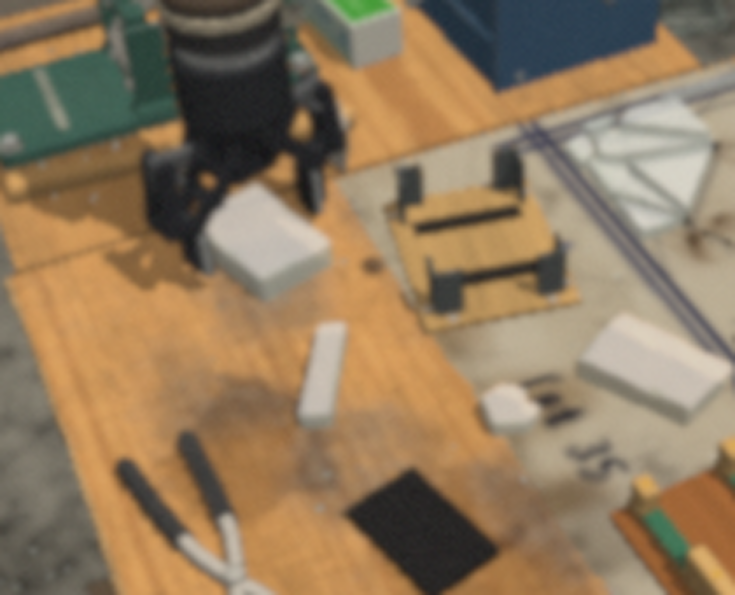

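The fingers straddle the large slab, with tips at crop (205,265) and (318,205), so I'll close.

Call:
carry_out(moves=[[[0,0,0.008],[0,0,0]],[[0,0,0],[0,0,0]],[[0,0,0],[0,0,0]],[[0,0,0],[0,0,0]],[[0,0,0],[0,0,0]],[[0,0,0],[0,0,0]],[[0,0,0],[0,0,0]],[[0,0,0],[0,0,0]]], gripper=1, grip_force=50)

```text
clock: 6.75
ee_pos: [0.4456, 0.0999, 0.0004]
orientation: [0.0, 0.595, 0.803, 0.001]
force: [-0.5, 0.3, 5.8]
gripper_width: 0.059
grasp_force: 55.0
```

Call:
carry_out(moves=[[[0,0,-0.01],[0,0,0]],[[0,0,-0.02],[0,0,0]],[[0,0,-0.05],[0,0,0]],[[0,0,-0.08],[0,0,0]],[[0,0,-0.12],[0,0,0]],[[0,0,-0.12],[0,0,0]],[[0,0,-0.1],[0,0,0]],[[0,0,-0.05],[0,0,0]]])

```text
clock: 7.75
ee_pos: [0.4457, 0.0999, 0.1118]
orientation: [0.001, 0.595, 0.803, 0.001]
force: [0.8, 0.0, -3.5]
gripper_width: 0.0588
grasp_force: 54.8
```

```bash
python3 -c "
from plan import *
legs([at('tray',.11),at('tray',.0105)]); eyes.snapshot('top'); 
r=meas('large_slab','top') if 0 else outline_of('large_slab','top')
from m import *
im,d=eyes.snapshot('top'); W=cloud('top',d)
if r: k=r[0]['mask']; z=np.nanmedian(W[...,2][k]);print(r[0]['conf'],k.sum(),z,rect(W[k][:,:2]))
"
```

```text
now 7.75 [0.4457 0.0999 0.1118] psi 1.866 z [ 0.003  0.001 -1.   ]
(0.5793, 0.0313, 0.11, 1.381) turn 0.2425 =2.7 rows shift [-0.2108  0.7207  0.0088] rows 2.7
(0.5793, 0.0313, 0.0105, 1.381) turn -0.0 =0.0 rows shift [0.     0.     0.4975] rows 1.8
0.87 692 0.13288670215249482 (array([0.4452, 0.1108]), 83.8, 91.7, np.float64(-0.995))
```

Call:
carry_out(moves=[[[0,0,0],[0,0,0.081]],[[0,0,0],[0,0,0.081]],[[0,0,0],[0,0,0.081]],[[-0.04,0.144,0],[0,0,0]],[[-0.045,0.144,0],[0,0,0]],[[-0.045,0.144,0],[0,0,0]],[[-0.04,0.144,0],[0,0,0]],[[-0.04,0.144,0],[0,0,0]]])

```text
clock: 8.9
ee_pos: [0.5785, 0.0306, 0.1083]
orientation: [-0.001, 0.771, 0.637, -0.001]
force: [-0.3, 0.3, -3.1]
gripper_width: 0.0585
grasp_force: 54.9
```

Call:
carry_out(moves=[[[0,0,0],[0,0,0]],[[0,0,0],[0,0,0]]])

```text
clock: 9.15
ee_pos: [0.5773, 0.0313, 0.1085]
orientation: [-0.001, 0.771, 0.637, -0.001]
force: [-0.0, 0.4, -4.6]
gripper_width: 0.0588
grasp_force: 55.2
```

```bash
python3 -c "
from plan import *
from m import *
legs([at('tray',.0105)]); eyes.snapshot('top'); 
r=outline_of('large_slab','top')
im,d=eyes.snapshot('top'); W=cloud('top',d);cv2.imwrite('pics/t2.png',cv2.resize(im[110:240,120:300],None,fx=4,fy=4))
X,Y,Z=W[...,0],W[...,1],W[...,2]
k=(abs(X-.579)<.09)&(abs(Y-.031)<.09)&(Z>.1)&(Z<.135)&(im.min(2)>110)
print(k.sum(),np.median(Z[k]),rect(W[k][:,:2]))
im,d=eyes.snapshot('scene'); W=cloud('scene',d);cv2.imwrite('pics/s2.png',cv2.resize(im[60:230,180:330],None,fx=3.5,fy=3.5))
"
```

```text
now 9.15 [0.5773 0.0313 0.1085] psi 1.38 z [-0.003  0.    -1.   ]
(0.5793, 0.0313, 0.0105, 1.381) turn -0.0005 =0.0 rows shift [0.0021 0.0098 0.4901] rows 1.8
700 0.13048344397648115 (array([0.5751, 0.0312]), 60.2, 87.9, np.float64(-0.186))
```

View pics/s2.png

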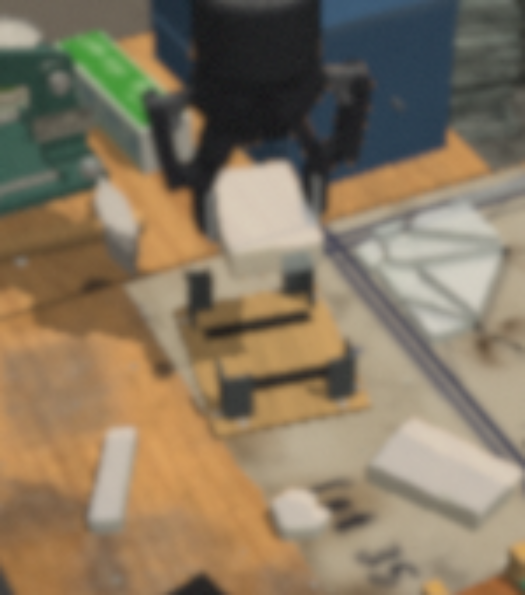

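Call:
carry_out(moves=[[[0.002,0.012,0.04],[0,0,0]],[[0,0,0.1],[0,0,0]],[[0,0,0.12],[0,0,0]],[[0,0,0.1],[0,0,0]],[[0,0,0.05],[0,0,0]],[[0,0,0.03],[0,0,0]],[[0,0,0.015],[0,0,0]],[[0,0,0.01],[0,0,0]]])

```text
clock: 10.35
ee_pos: [0.5812, 0.0312, 0.0171]
orientation: [0.0, 0.771, 0.637, 0.0]
force: [0.4, 0.4, -3.4]
gripper_width: 0.0588
grasp_force: 55.2
```

Call:
carry_out(moves=[[[0,0,0.01],[0,0,0]],[[0,0,0.01],[0,0,0]],[[0,0,0],[0,0,0]],[[0,0,0],[0,0,0]]])

```text
clock: 10.85
ee_pos: [0.5808, 0.0311, 0.0128]
orientation: [0.0, 0.771, 0.637, 0.0]
force: [-0.4, 0.1, -3.5]
gripper_width: 0.059
grasp_force: 55.2
```

Call:
carry_out(moves=[[[0,-0.006,0.006],[0,0,0]],[[0,0,0.006],[0,0,0]],[[0,0,0.002],[0,0,0]],[[0,0,0],[0,0,0]]])

```text
clock: 11.35
ee_pos: [0.5795, 0.0314, 0.011]
orientation: [0.0, 0.771, 0.637, 0.0]
force: [-3.8, -1.1, 5.3]
gripper_width: 0.0586
grasp_force: 56.3
```

Call:
carry_out(moves=[[[0,0,0],[0,0,0]],[[0,0,0],[0,0,0]],[[0,0,0],[0,0,0]],[[0,0,0],[0,0,0]],[[0,0,-0.02],[0,0,0]],[[0,0,-0.1],[0,0,0]],[[0,0,-0.2],[0,0,0]],[[0,0,-0.18],[0,0,0]]], gripper=0)

```text
clock: 12.35
ee_pos: [0.5796, 0.0314, 0.1113]
orientation: [0.0, 0.771, 0.637, 0.0]
force: [0.6, -0.0, -0.1]
gripper_width: 0.0855
grasp_force: 0.0
```

```bash
python3 -c "
from plan import *
legs([at('pad',.11),at('pad',.0)])
"
```

```text
now 12.35 [0.5796 0.0314 0.1113] psi 1.38 z [ 0.  0. -1.]
(0.4447, -0.1758, 0.11, 1.826) turn -0.223 =2.5 rows shift [-0.832  -0.9141  0.0065] rows 4.5
(0.4447, -0.1758, 0.0, 1.826) turn -0.0 =0.0 rows shift [0.   0.   0.55] rows 2.0
```

Call:
carry_out(moves=[[[0,0,0],[0,0,-0.074]],[[0,0,0],[0,0,-0.074]],[[0,0,0],[0,0,-0.075]],[[-0.166,-0.183,0],[0,0,0]],[[-0.166,-0.183,0],[0,0,0]],[[-0.166,-0.183,0],[0,0,0]],[[-0.166,-0.183,0],[0,0,0]],[[-0.166,-0.182,0],[0,0,0]]])

```text
clock: 13.35
ee_pos: [0.4438, -0.1766, 0.1103]
orientation: [0.0, 0.611, 0.791, 0.0]
force: [0.7, -0.5, -0.6]
gripper_width: 0.0853
grasp_force: 0.0
```

Call:
carry_out(moves=[[[0,0,0.02],[0,0,0]],[[0,0,0.14],[0,0,0]],[[0,0,0.2],[0,0,0]],[[0,0,0.1],[0,0,0]],[[0,0,0.05],[0,0,0]],[[0,0,0.02],[0,0,0]],[[0,0,0],[0,0,0]]])

```text
clock: 14.22
ee_pos: [0.4452, -0.1754, 0.0044]
orientation: [0.0, 0.611, 0.791, 0.0]
force: [0.7, -0.7, 0.1]
gripper_width: 0.0856
grasp_force: 0.0
```

```bash
python3 -c "
from plan import *
from m import *
legs([at('pad',.0)])
for n in ('top','scene'):
    im,d=eyes.snapshot(n); W=cloud(n,d); X,Y,Z=W[...,0],W[...,1],W[...,2]
    k=(abs(X-.579)<.07)&(abs(Y-.031)<.07)&(Z>.028)&(Z<.038)&(im.min(2)>110)
    print(k.sum(),np.median(Z[k]),rect(W[k][:,:2]))
"
```

```text
now 14.22 [ 0.4452 -0.1754  0.0044] psi 1.826 z [ 0.001 -0.    -1.   ]
(0.4447, -0.1758, 0.0, 1.826) turn 0.0002 =0.0 rows shift [-0.0013 -0.0031  0.0222] rows 0.1
1157 0.032487904530889344 (array([0.577 , 0.0322]), 60.6, 88.7, np.float64(-0.197))
258 0.03331491995007552 (array([0.59  , 0.0289]), 36.7, 87.4, np.float64(-0.2))
```

Call:
carry_out(moves=[[[0,0,0.02],[0,0,0]],[[0,0,0],[0,0,0]],[[0,0,0],[0,0,0]],[[0,0,0],[0,0,0]],[[0,0,0],[0,0,0]],[[0,0,0],[0,0,0]],[[0,0,0],[0,0,0]],[[0,0,0],[0,0,0]]], gripper=1, grip_force=40)

```text
clock: 15.32
ee_pos: [0.4448, -0.1755, 0.0002]
orientation: [0.0, 0.611, 0.791, 0.0]
force: [-0.9, -0.1, 5.8]
gripper_width: 0.0487
grasp_force: 41.9
```

Call:
carry_out(moves=[[[0,0,-0.01],[0,0,0]],[[0,0,-0.04],[0,0,0]],[[0,0,-0.1],[0,0,0]],[[0,0,-0.15],[0,0,0]],[[0,0,-0.15],[0,0,0]],[[0,0,-0.1],[0,0,0]],[[0,0,-0.05],[0,0,0]],[[0,0,0],[0,0,0]]])

```text
clock: 16.32
ee_pos: [0.4449, -0.1755, 0.1203]
orientation: [0.0, 0.611, 0.791, 0.0]
force: [0.1, -0.4, -0.3]
gripper_width: 0.0486
grasp_force: 41.4
```

```bash
python3 -c "
from plan import *
from m import *
legs([at('tray',.12),at('tray',.033)])
for n in ('top','scene'):
    im,d=eyes.snapshot(n); W=cloud(n,d); r=outline_of('rubber_pad',n)
    if r: k=r[0]['mask']; print(n,r[0]['conf'],k.sum(),np.nanpercentile(W[...,2][k],[10,50,90]),rect(W[k][:,:2]))
    if n=='scene': cv2.imwrite('pics/s3.png',cv2.resize(im[100:320,130:330],None,fx=2.7,fy=2.7))
"
```

```text
now 16.32 [ 0.4449 -0.1755  0.1203] psi 1.826 z [ 0.001 -0.    -1.   ]
(0.5793, 0.0313, 0.12, 1.381) turn 0.2225 =2.5 rows shift [1.1423 0.4648 0.0013] rows 4.5
(0.5793, 0.0313, 0.033, 1.381) turn -0.0 =0.0 rows shift [0.    0.    0.435] rows 1.6
scene 0.98 718 [0.12706795 0.12907639 0.13048985] (array([ 0.4504, -0.1673]), 37.8, 112.1, np.float64(-0.293))
```

View pics/s3.png

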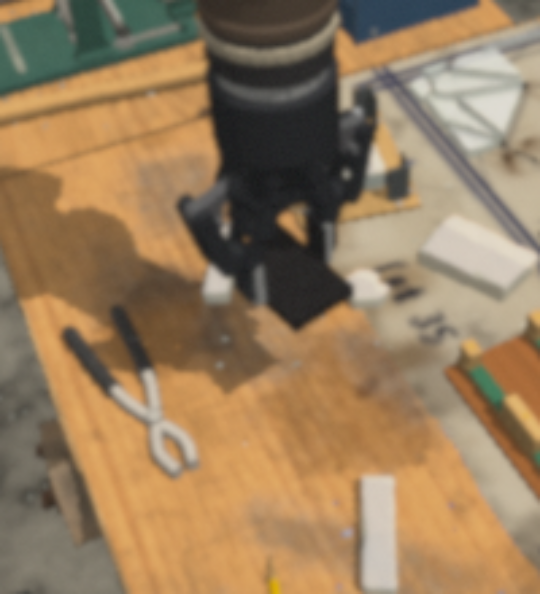

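The pad is held level at crop (295,275), so I'll carry it to the tray.

Call:
carry_out(moves=[[[0,0,0],[0,0,0.074]],[[0,0,0],[0,0,0.074]],[[0,0,0],[0,0,0.0745]],[[0.228,0.093,0],[0,0,0]],[[0.228,0.093,0],[0,0,0]],[[0.228,0.093,0],[0,0,0]],[[0.228,0.093,0],[0,0,0]],[[0.228,0.093,0],[0,0,0]]])

```text
clock: 17.52
ee_pos: [0.5793, 0.0324, 0.119]
orientation: [-0.0, 0.771, 0.637, -0.001]
force: [1.5, -1.2, -0.4]
gripper_width: 0.0485
grasp_force: 41.5
```

Call:
carry_out(moves=[[[0,0,0.04],[0,0,0]],[[0,0,0.1],[0,0,0]],[[0,0,0.12],[0,0,0]],[[0,0,0.06],[0,0,0]],[[0,0,0.03],[0,0,0]],[[0,0,0.015],[0,0,0]],[[0,0,0.01],[0,0,0]],[[0,0,0],[0,0,0]]])

```text
clock: 18.52
ee_pos: [0.5793, 0.0309, 0.0453]
orientation: [0.0, 0.771, 0.637, 0.0]
force: [-0.1, -0.8, -0.1]
gripper_width: 0.0486
grasp_force: 41.5
```

```bash
python3 -c "
from plan import *
legs([at('tray',.0325)])
"
```

```text
now 18.52 [0.5793 0.0309 0.0453] psi 1.381 z [ 0.001  0.    -1.   ]
(0.5793, 0.0313, 0.0325, 1.381) turn -0.0 =0.0 rows shift [ 0.0018 -0.0002  0.0642] rows 0.2
```

Call:
carry_out(moves=[[[0,0,0.02],[0,0,0]],[[0,0,0.015],[0,0,0]],[[0,0,0.01],[0,0,0]],[[0,0,0.008],[0,0,0]],[[0,0,0.006],[0,0,0]],[[0,0,0.002],[0,0,0]],[[0,0,0],[0,0,0]]])

```text
clock: 19.4
ee_pos: [0.579, 0.0309, 0.0327]
orientation: [0.0, 0.771, 0.637, 0.0]
force: [0.4, -0.3, -0.1]
gripper_width: 0.0485
grasp_force: 41.5
```

Call:
carry_out(moves=[[[0,0,0.003],[0,0,0]],[[0,0,0.003],[0,0,0]],[[0,0,0],[0,0,0]]])

```text
clock: 19.77
ee_pos: [0.5791, 0.0309, 0.0327]
orientation: [0.0, 0.771, 0.637, 0.0]
force: [-3.7, -0.2, 8.4]
gripper_width: 0.0486
grasp_force: 42.4
```

Contact at 8 N. I'll release the pad and go for the small slab.

Call:
carry_out(moves=[[[0,0,0],[0,0,0]],[[0,0,0],[0,0,0]],[[0,0,0],[0,0,0]],[[0,0,0],[0,0,0]],[[0,0,-0.02],[0,0,0]],[[0,0,-0.1],[0,0,0]],[[0,0,-0.2],[0,0,0]],[[0,0,-0.12],[0,0,0]]], gripper=0)

```text
clock: 20.78
ee_pos: [0.5796, 0.031, 0.1217]
orientation: [0.001, 0.771, 0.637, 0.001]
force: [1.0, -0.9, -0.4]
gripper_width: 0.0856
grasp_force: 0.0
```

```bash
python3 -c "
from plan import *
legs([at('small',.12),at('small',.0)])
"
```

```text
now 20.77 [0.5796 0.031  0.1217] psi 1.381 z [ 0.002  0.    -1.   ]
(0.6255, -0.1272, 0.12, 2.061) turn -0.34 =3.8 rows shift [-0.8059 -0.1701  0.0085] rows 3.0
(0.6255, -0.1272, 0.0, 2.061) turn -0.0 =0.0 rows shift [0.  0.  0.6] rows 2.2
```

Call:
carry_out(moves=[[[0,0,0],[0,0,-0.085]],[[0,0,0],[0,0,-0.085]],[[0,0,0],[0,0,-0.085]],[[0,0,0],[0,0,-0.085]],[[-0.2,-0.043,0],[0,0,0]],[[-0.2,-0.043,0],[0,0,0]],[[-0.2,-0.042,0],[0,0,0]],[[-0.206,-0.042,0],[0,0,0]]])

```text
clock: 21.78
ee_pos: [0.6252, -0.1285, 0.1199]
orientation: [0.0, 0.514, 0.858, 0.0]
force: [1.6, 0.1, 0.5]
gripper_width: 0.0854
grasp_force: 0.0
```

Call:
carry_out(moves=[[[0,0,0.04],[0,0,0]],[[0,0,0.14],[0,0,0]],[[0,0,0.2],[0,0,0]],[[0,0,0.1],[0,0,0]],[[0,0,0.06],[0,0,0]],[[0,0,0.03],[0,0,0]],[[0,0,0.01],[0,0,0]],[[0,0,0],[0,0,0]]])

```text
clock: 22.78
ee_pos: [0.6254, -0.1273, 0.0042]
orientation: [0.001, 0.514, 0.858, 0.0]
force: [0.6, -0.8, -0.1]
gripper_width: 0.0858
grasp_force: 0.0
```

```bash
python3 -c "
from plan import *
from m import *
legs([at('small',.0)])
n='top'
im,d=eyes.snapshot(n); W=cloud(n,d); X,Y,Z=W[...,0],W[...,1],W[...,2]
k=(abs(X-.579)<.07)&(abs(Y-.031)<.07)&(Z>.038)&(Z<.048)
print('pad',[rect(W[l][:,:2])+(np.median(Z[l]),l.sum()) for l in [cv2.morphologyEx(k.astype(np.uint8),cv2.MORPH_OPEN,np.ones((9,9)))>0]])
r=outline_of('rubber_pad',n)
if r: print(rect(W[r[0]['mask']][:,:2]))
"
```

```text
now 22.77 [ 0.6254 -0.1273  0.0042] psi 2.061 z [ 0.001 -0.    -1.   ]
(0.6255, -0.1272, 0.0, 2.061) turn 0.0 =0.0 rows shift [0.0002 0.0008 0.0212] rows 0.1
pad [(array([0.5851, 0.0582]), 18.0, 18.6, np.float64(1.563), np.float64(0.042069322330978154), np.int64(81))]
(array([0.5816, 0.0587]), 24.8, 50.8, np.float64(1.276))
```

Call:
carry_out(moves=[[[0,0,0.018],[0,0,0]],[[0,0,0],[0,0,0]],[[0,0,0],[0,0,0]],[[0,0,0],[0,0,0]],[[0,0,0],[0,0,0]],[[0,0,0],[0,0,0]],[[0,0,0],[0,0,0]],[[0,0,0],[0,0,0]]], gripper=1, grip_force=50)

```text
clock: 23.88
ee_pos: [0.6254, -0.1273, 0.0003]
orientation: [0.0, 0.514, 0.858, 0.0]
force: [2.7, 1.3, 5.6]
gripper_width: 0.0508
grasp_force: 53.0
```

Call:
carry_out(moves=[[[0,0,-0.01],[0,0,0]],[[0,0,-0.03],[0,0,0]],[[0,0,-0.08],[0,0,0]],[[0,0,-0.14],[0,0,0]],[[0,0,-0.16],[0,0,0]],[[0,0,-0.14],[0,0,0]],[[0,0,-0.07],[0,0,0]],[[0,0,0],[0,0,0]]])

```text
clock: 24.88
ee_pos: [0.6255, -0.1274, 0.1271]
orientation: [0.001, 0.514, 0.858, 0.0]
force: [-0.1, 0.2, -3.6]
gripper_width: 0.0507
grasp_force: 52.3
```

```bash
python3 -c "
from plan import *
from m import *
legs([at('tray',.126),at('tray',.043)])
for n in ('scene','top'):
    im,d=eyes.snapshot(n); W=cloud(n,d); X,Y,Z=W[...,0],W[...,1],W[...,2]
    r=outline_of('rubber_pad',n)
    if r: k=r[0]['mask']&(Z<.05);print(n,'pad',r[0]['conf'],rect(W[k][:,:2]),np.nanmedian(Z[k]))
    k=outline_of('small_slab',n)
    if k: k=k[0]['mask'];print('small',np.nanpercentile(Z[k],[10,50,90]),rect(W[k][:,:2]))
    if n=='scene': cv2.imwrite('pics/s4.png',cv2.resize(im[80:250,190:360],None,fx=3.4,fy=3.4))
"
```

```text
now 24.88 [ 0.6255 -0.1274  0.1271] psi 2.061 z [ 0.002 -0.001 -1.   ]
(0.5793, 0.0313, 0.126, 1.381) turn 0.34 =3.8 rows shift [ 0.7359 -0.3764  0.0056] rows 3.0
(0.5793, 0.0313, 0.043, 1.381) turn -0.0 =0.0 rows shift [0.    0.    0.415] rows 1.5
scene pad 0.91 (array([0.5852, 0.0565]), 54.8, 136.8, np.float64(-0.281)) 0.04261817223241726
small [0.13355256 0.14688969 0.14869975] (array([ 0.6214, -0.136 ]), 64.4, 97.3, np.float64(1.084))
```

View pics/s4.png

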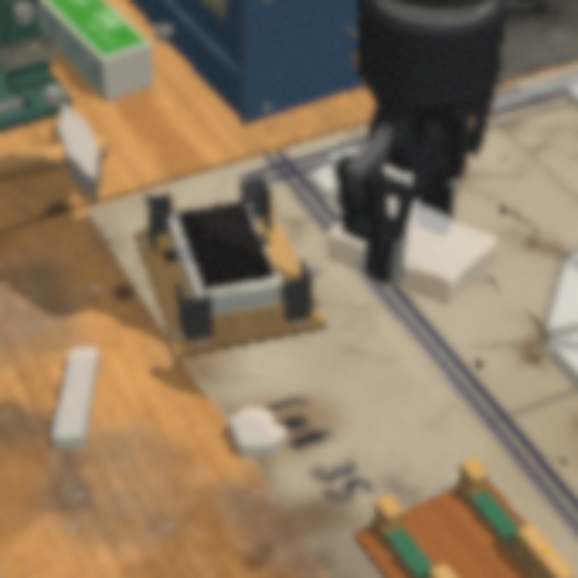

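The pad lies flat and centred on the large slab, at crop (225,243), and the small slab is held level. I'll carry the small slab over.

Call:
carry_out(moves=[[[0,0,0],[0,0,0.085]],[[0,0,0],[0,0,0.085]],[[0,0,0],[0,0,0.085]],[[0,0,0],[0,0,0.085]],[[0.18,-0.094,0],[0,0,0]],[[0.185,-0.094,0],[0,0,0]],[[0.185,-0.094,0],[0,0,0]],[[0.185,-0.094,0],[0,0,0]]])

```text
clock: 26.18
ee_pos: [0.578, 0.0324, 0.1253]
orientation: [-0.0, 0.771, 0.637, -0.0]
force: [0.8, 1.0, -1.7]
gripper_width: 0.0506
grasp_force: 52.4
```

Call:
carry_out(moves=[[[0,0,0.04],[0,0,0]],[[0,0,0.08],[0,0,0]],[[0,0,0.1],[0,0,0]],[[0,0,0.06],[0,0,0]],[[0,0,0.03],[0,0,0]],[[0,0,0.02],[0,0,0]],[[0,0,0],[0,0,0]],[[0,0,0],[0,0,0]]])

```text
clock: 27.18
ee_pos: [0.5792, 0.0313, 0.0605]
orientation: [0.0, 0.771, 0.637, 0.0]
force: [0.9, -0.1, -2.2]
gripper_width: 0.0511
grasp_force: 52.4
```

```bash
python3 -c "
from plan import *
legs([at('tray',.0425)])
"
```

```text
now 27.18 [0.5792 0.0313 0.0605] psi 1.381 z [ 0.001  0.    -1.   ]
(0.5793, 0.0313, 0.0425, 1.381) turn -0.0 =0.0 rows shift [0.0002 0.0006 0.09  ] rows 0.3
```

Call:
carry_out(moves=[[[0,0,0.03],[0,0,0]],[[0,0,0.02],[0,0,0]],[[0,0,0.015],[0,0,0]],[[0,0,0.01],[0,0,0]],[[0,0,0.005],[0,0,0]],[[0,0,0.005],[0,0,0]],[[0,0,0.003],[0,0,0]],[[0,0,0],[0,0,0]]])

```text
clock: 28.18
ee_pos: [0.5788, 0.0313, 0.0428]
orientation: [0.0, 0.771, 0.637, 0.0]
force: [-1.3, 0.5, 2.9]
gripper_width: 0.0505
grasp_force: 53.0
```

Call:
carry_out(moves=[[[0,0,0.001],[0,0,0]],[[0,0,0],[0,0,0]],[[0,0,0],[0,0,0]],[[0,0,0],[0,0,0]],[[0,0,-0.02],[0,0,0]],[[0,0,-0.1],[0,0,0]],[[0,0,-0.2],[0,0,0]],[[0,0,-0.1],[0,0,0]]], gripper=0)

```text
clock: 29.18
ee_pos: [0.5796, 0.0313, 0.1286]
orientation: [0.001, 0.771, 0.637, 0.001]
force: [-0.1, 0.6, 0.3]
gripper_width: 0.085
grasp_force: 0.0
```

```bash
python3 -c "
from plan import *
legs([at('narrow',.12),at('narrow',.0025)])
"
```

```text
now 29.18 [0.5796 0.0313 0.1286] psi 1.381 z [ 0.003  0.    -1.   ]
(0.4395, -0.0345, 0.12, 1.064) turn 0.1585 =1.8 rows shift [-0.6277 -0.4528  0.043 ] rows 2.8
(0.4395, -0.0345, 0.0025, 1.064) turn -0.0 =0.0 rows shift [0.     0.     0.5875] rows 2.1
```

Call:
carry_out(moves=[[[0,0,0],[0,0,0.079]],[[0,0,0],[0,0,0.0795]],[[-0.157,-0.113,0],[0,0,0]],[[-0.157,-0.113,0],[0,0,0]],[[-0.157,-0.113,0],[0,0,0]],[[-0.157,-0.114,0.04],[0,0,0]],[[0,0,0.1],[0,0,0]],[[0,0,0.16],[0,0,0]]], gripper=0.4)

```text
clock: 30.18
ee_pos: [0.4395, -0.0349, 0.067]
orientation: [0.001, 0.862, 0.507, 0.002]
force: [-1.0, 0.5, -0.0]
gripper_width: 0.051
grasp_force: 0.0
```

Call:
carry_out(moves=[[[0,0,0.15],[0,0,0]],[[0,0,0.1],[0,0,0]],[[0,0,0.04],[0,0,0]],[[0,0,0.02],[0,0,0]],[[0,0,0],[0,0,0]],[[0,0,0],[0,0,0]]])

```text
clock: 30.92
ee_pos: [0.4392, -0.0346, 0.0048]
orientation: [0.0, 0.862, 0.507, 0.001]
force: [-0.2, 0.3, -0.4]
gripper_width: 0.0513
grasp_force: 0.0
```

```bash
python3 -c "
from plan import *
from m import *
legs([at('narrow',.0025)])
for n in ('top','scene'):
    im,d=eyes.snapshot(n); W=cloud(n,d); X,Y,Z=W[...,0],W[...,1],W[...,2]
    k=(abs(X-.579)<.07)&(abs(Y-.031)<.07)&(Z>.057)&(Z<.070)&(im.min(2)>100)
    print(k.sum(),np.median(Z[k]),rect(W[k][:,:2]))
    if n=='scene': cv2.imwrite('pics/s5.png',cv2.resize(im[80:250,140:310],None,fx=3.4,fy=3.4))
"
```

```text
now 30.93 [ 0.4392 -0.0346  0.0048] psi 1.064 z [ 0.001 -0.    -1.   ]
(0.4395, -0.0345, 0.0025, 1.064) turn 0.0 =0.0 rows shift [0.0012 0.0012 0.0116] rows 0.0
5 0.06216150416673294 (array([0.607 , 0.0613]), 1.0, 7.2, np.float64(0.28))
540 0.0634201392253328 (array([0.5766, 0.0316]), 54.4, 86.8, np.float64(-0.204))
```

View pics/s5.png

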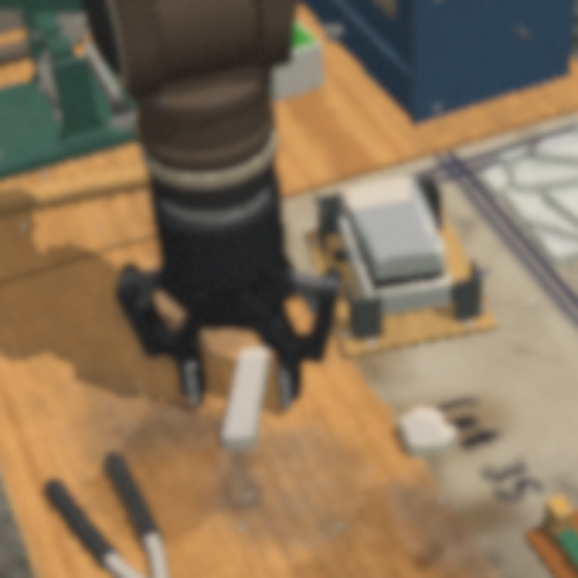

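The stack is good: small slab at crop (390,230), its top at 63 mm, with a dark pad layer between the slabs. The fingers straddle the narrow strip at (245,390), so I'll close.

Call:
carry_out(moves=[[[0,0,0.008],[0,0,0]],[[0,0,0],[0,0,0]],[[0,0,0],[0,0,0]],[[0,0,0],[0,0,0]],[[0,0,0],[0,0,0]],[[0,0,0],[0,0,0]]], gripper=1, grip_force=35)

```text
clock: 31.78
ee_pos: [0.4388, -0.0346, 0.0027]
orientation: [0.0, 0.862, 0.507, 0.0]
force: [1.0, -0.4, 2.0]
gripper_width: 0.0181
grasp_force: 34.7
```

Call:
carry_out(moves=[[[0,0,-0.01],[0,0,0]],[[0,0,-0.03],[0,0,0]],[[0,0,-0.1],[0,0,0]],[[0,0,-0.16],[0,0,0]],[[0,0,-0.1],[0,0,0.085]],[[0,0,0],[0,0,0.085]],[[0,0,0],[0,0,0.085]],[[0,0,0],[0,0,0.085]]])

```text
clock: 32.78
ee_pos: [0.4384, -0.0345, 0.0828]
orientation: [-0.0, 0.982, 0.188, 0.0]
force: [-0.2, -0.4, 0.4]
gripper_width: 0.0182
grasp_force: 34.3
```

```bash
python3 -c "
from plan import *
s=manip.read_state();p=s['ee_pos']
legs([at('bayN',p[2]),at('bayN',.019)])
"
```

```text
now 32.77 [ 0.4384 -0.0345  0.0828] psi 0.378 z [-0.  0. -1.]
(0.5967, -0.247, np.float64(0.08279746699042867), 0.042) turn 0.1682 =1.9 rows shift [ 0.746   1.0946 -0.    ] rows 4.8
(0.5967, -0.247, 0.019, 0.042) turn -0.0 =0.0 rows shift [0.    0.    0.319] rows 1.2
```

Call:
carry_out(moves=[[[0,0,0],[0,0,0.084]],[[0,0,0],[0,0,0.084]],[[0.124,0.182,0],[0,0,0]],[[0.124,0.182,0],[0,0,0]],[[0.124,0.182,0],[0,0,0]],[[0.124,0.182,0],[0,0,0]],[[0.124,0.182,0],[0,0,0]],[[0.124,0.182,0],[0,0,0]]])

```text
clock: 33.78
ee_pos: [0.5983, -0.2467, 0.0825]
orientation: [-0.0, 1.0, 0.024, -0.0]
force: [0.5, 0.2, -0.4]
gripper_width: 0.0184
grasp_force: 34.4
```

Call:
carry_out(moves=[[[0,0,0],[0,0,0]],[[0,0,0],[0,0,0]]])

```text
clock: 34.02
ee_pos: [0.597, -0.2452, 0.0821]
orientation: [-0.0, 1.0, 0.024, -0.001]
force: [-0.0, 0.4, -0.3]
gripper_width: 0.0185
grasp_force: 34.4
```

```bash
python3 -c "
from plan import *
from m import *
legs([at('bayN',.0185)])
n='scene'
im,d=eyes.snapshot(n); W=cloud(n,d); X,Y,Z=W[...,0],W[...,1],W[...,2]
k=(abs(X-.597)<.06)&(abs(Y+.247)<.03)&(Z>.085)&(Z<.11)&(im.min(2)>110)
print(k.sum(),np.percentile(Z[k],[10,50,90]),rect(W[k][:,:2]))
cv2.imwrite('pics/s6.png',cv2.resize(im[130:310,240:430],None,fx=3,fy=3))
"
```

```text
now 34.02 [ 0.597  -0.2452  0.0821] psi 0.048 z [-0.001  0.001 -1.   ]
(0.5967, -0.247, 0.0185, 0.042) turn 0.0029 =0.0 rows shift [-0.002   0.0091  0.3178] rows 1.2
223 [0.08846296 0.09392368 0.09548391] (array([ 0.5786, -0.2445]), 24.7, 42.8, np.float64(-1.387))
```

View pics/s6.png

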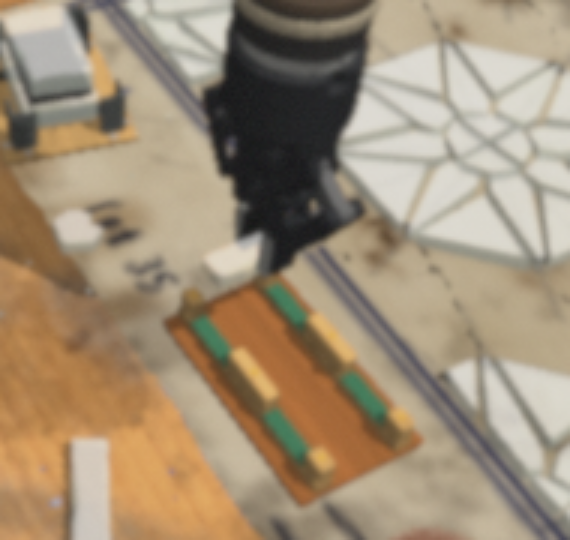

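Call:
carry_out(moves=[[[-0.002,0.009,0.04],[0,0,0.002]],[[0,0,0.08],[0,0,0]],[[0,0,0.08],[0,0,0]],[[0,0,0.05],[0,0,0]],[[0,0,0.03],[0,0,0]],[[0,0,0.01],[0,0,0]],[[0,0,0],[0,0,0]],[[0,0,0],[0,0,0]]])

```text
clock: 35.08
ee_pos: [0.5977, -0.2475, 0.025]
orientation: [0.0, 1.0, 0.022, 0.0]
force: [0.2, 0.8, -0.9]
gripper_width: 0.0181
grasp_force: 34.4
```

Call:
carry_out(moves=[[[0,0,0.01],[0,0,0]],[[0,0,0.005],[0,0,0]],[[0,0,0.005],[0,0,0]],[[0,0,0],[0,0,0]],[[0,0,0],[0,0,0]]])

```text
clock: 35.7
ee_pos: [0.5974, -0.2474, 0.0205]
orientation: [0.0, 1.0, 0.022, -0.0]
force: [0.5, 0.0, -1.2]
gripper_width: 0.0186
grasp_force: 34.4
```

Call:
carry_out(moves=[[[0,0,0.005],[0,0,0]],[[0,0,0.004],[0,0,0]],[[0,0,0.003],[0,0,0]],[[0,0,0],[0,0,0]]])

```text
clock: 36.2
ee_pos: [0.5974, -0.2474, 0.0187]
orientation: [0.0, 1.0, 0.022, 0.0]
force: [-1.3, 0.4, 5.1]
gripper_width: 0.0187
grasp_force: 35.0
```

Call:
carry_out(moves=[[[0,0,0],[0,0,0]],[[0,0,0],[0,0,0]],[[0,0,0],[0,0,0]],[[0,0,0],[0,0,0]],[[0,0,-0.02],[0,0,0]],[[0,0,-0.1],[0,0,0]],[[0,0,-0.2],[0,0,0]],[[0,0,-0.12],[0,0,0]]], gripper=0.55)

```text
clock: 37.2
ee_pos: [0.598, -0.2476, 0.1085]
orientation: [0.0, 1.0, 0.022, 0.001]
force: [0.4, -0.1, -0.3]
gripper_width: 0.0385
grasp_force: 0.0
```

```bash
python3 -c "
from plan import *
legs([at('wide',.10),at('wide',.0025)])
"
```

```text
now 37.2 [ 0.598  -0.2476  0.1085] psi 0.044 z [ 0.002 -0.001 -1.   ]
(0.443, -0.3145, 0.1, 1.112) turn -0.534 =5.9 rows shift [-0.6429 -0.5468  0.0423] rows 3.1
(0.443, -0.3145, 0.0025, 1.112) turn -0.0 =0.0 rows shift [0.     0.     0.4875] rows 1.8
```

Call:
carry_out(moves=[[[0,0,0],[0,0,-0.089]],[[0,0,0],[0,0,-0.089]],[[0,0,0],[0,0,-0.089]],[[0,0,0],[0,0,-0.089]],[[0,0,0],[0,0,-0.089]],[[0,0,0],[0,0,-0.089]],[[-0.16,-0.137,0],[0,0,0]],[[-0.16,-0.137,0],[0,0,0]]], gripper=0.4)

```text
clock: 38.2
ee_pos: [0.5193, -0.2807, 0.1062]
orientation: [0.0, 0.849, 0.528, -0.0]
force: [-0.2, 0.5, 1.1]
gripper_width: 0.0514
grasp_force: 0.0
```

Call:
carry_out(moves=[[[-0.16,-0.137,0],[0,0,0]],[[-0.162,-0.136,0.04],[0,0,0]],[[0,0,0.12],[0,0,0]],[[0,0,0.18],[0,0,0]],[[0,0,0.1],[0,0,0]],[[0,0,0.06],[0,0,0]],[[0,0,0.02],[0,0,0]],[[0,0,0],[0,0,0]]])

```text
clock: 39.2
ee_pos: [0.4428, -0.3143, 0.0026]
orientation: [0.0, 0.849, 0.528, 0.0]
force: [-0.2, -0.0, 0.4]
gripper_width: 0.0512
grasp_force: 0.0
```

```bash
python3 -c "
from plan import *
from m import *
legs([at('wide',.0025)])
n='scene'
im,d=eyes.snapshot(n); W=cloud(n,d); X,Y,Z=W[...,0],W[...,1],W[...,2]
k=(abs(X-.597)<.06)&(abs(Y+.247)<.03)&(Z>.025)&(Z<.04)&(im.min(2)>130)
print(k.sum(),np.percentile(Z[k],[10,50,90]),rect(W[k][:,:2]))
cv2.imwrite('pics/s7.png',cv2.resize(im[170:340,210:400],None,fx=3,fy=3))
"
```

```text
now 39.2 [ 0.4428 -0.3143  0.0026] psi 1.112 z [ 0.001 -0.    -1.   ]
(0.443, -0.3145, 0.0025, 1.112) turn 0.0 =0.0 rows shift [-0.0005  0.0015  0.0005] rows 0.0
371 [0.02824541 0.03065663 0.03224492] (array([ 0.6009, -0.2569]), 56.0, 80.3, np.float64(-1.305))
```

View pics/s7.png

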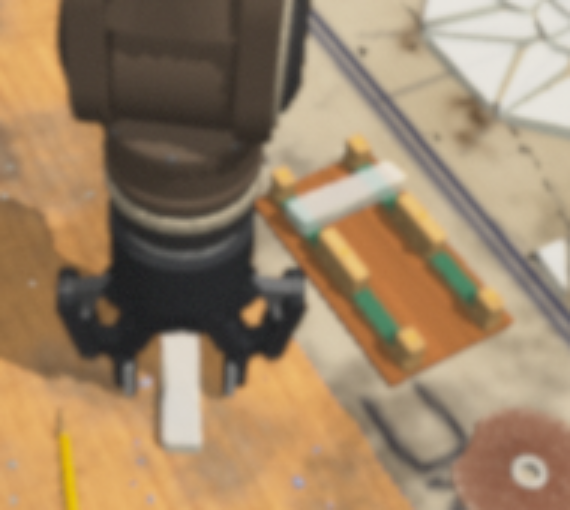

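The narrow strip lies across both combs in its bay at crop (345,195), and the fingers straddle the wide strip at (180,390).

Call:
carry_out(moves=[[[0,0,0],[0,0,0]],[[0,0,0],[0,0,0]],[[0,0,0],[0,0,0]],[[0,0,0],[0,0,0]],[[0,0,0],[0,0,0]],[[0,0,0],[0,0,0]]], gripper=1, grip_force=35)

```text
clock: 40.0
ee_pos: [0.4431, -0.3145, 0.0029]
orientation: [0.001, 0.849, 0.528, 0.0]
force: [0.1, 0.4, 5.3]
gripper_width: 0.0218
grasp_force: 35.1
```

Call:
carry_out(moves=[[[0,0,-0.01],[0,0,0]],[[0,0,-0.03],[0,0,0]],[[0,0,-0.1],[0,0,0]],[[0,0,-0.16],[0,0,0]],[[0,0,-0.1],[0,0,0.089]],[[0,0,0],[0,0,0.089]],[[0,0,0],[0,0,0.089]],[[0,0,0],[0,0,0.089]]])

```text
clock: 41.0
ee_pos: [0.4422, -0.3139, 0.0822]
orientation: [-0.0, 0.981, 0.196, -0.0]
force: [-0.4, -0.8, -0.7]
gripper_width: 0.0213
grasp_force: 34.3
```

```bash
python3 -c "
from plan import *
s=manip.read_state();p=s['ee_pos']
legs([at('bayW',p[2]),at('bayW',.0187)])
"
```

```text
now 41.0 [ 0.4422 -0.3139  0.0822] psi 0.394 z [-0.  0. -1.]
(0.6003, -0.331, np.float64(0.08219344979693048), 0.042) turn 0.1761 =2.0 rows shift [ 0.786   0.1184 -0.    ] rows 2.9
(0.6003, -0.331, 0.0187, 0.042) turn -0.0 =0.0 rows shift [0.     0.     0.3175] rows 1.2
```

Call:
carry_out(moves=[[[0,0,0],[0,0,0.088]],[[0,0,0],[0,0,0.088]],[[0.196,0.03,0],[0,0,0]],[[0.196,0.03,0],[0,0,0]],[[0.197,0.03,0],[0,0,0]],[[0.197,0.029,0],[0,0,0]],[[0,0,0],[0,0,0]],[[0,0,0],[0,0,0]]])

```text
clock: 42.0
ee_pos: [0.5998, -0.33, 0.0816]
orientation: [-0.0, 1.0, 0.024, -0.001]
force: [-0.6, -1.0, -0.3]
gripper_width: 0.0215
grasp_force: 34.4
```

```bash
python3 -c "
from plan import *
from m import *
legs([at('bayW',.0187)])
n='scene'
im,d=eyes.snapshot(n); W=cloud(n,d); X,Y,Z=W[...,0],W[...,1],W[...,2]
k=(abs(X-.59)<.07)&(abs(Y+.33)<.03)&(Z>.085)&(Z<.11)&(im.min(2)>110)
print(k.sum(),np.percentile(Z[k],[10,50,90]),rect(W[k][:,:2]),W[k].min(0))
"
```

```text
now 42.0 [ 0.5998 -0.33    0.0816] psi 0.048 z [-0.002  0.001 -1.   ]
(0.6003, -0.331, 0.0187, 0.042) turn 0.003 =0.0 rows shift [0.0025 0.005  0.3145] rows 1.1
320 [0.08988581 0.09205176 0.09355175] (array([ 0.597 , -0.3342]), 35.0, 83.6, np.float64(1.332)) [ 0.55553582 -0.35380124  0.0852888 ]
```

Call:
carry_out(moves=[[[0,0.005,0.04],[0,0,0.002]],[[0,0,0.08],[0,0,0]],[[0,0,0.08],[0,0,0]],[[0,0,0.05],[0,0,0]],[[0,0,0.03],[0,0,0]],[[0,0,0.015],[0,0,0]],[[0,0,0],[0,0,0]],[[0,0,0],[0,0,0]]])

```text
clock: 43.05
ee_pos: [0.601, -0.3315, 0.0236]
orientation: [0.0, 1.0, 0.022, 0.0]
force: [0.2, 0.3, -1.5]
gripper_width: 0.0216
grasp_force: 34.4
```

Call:
carry_out(moves=[[[0,0,0.005],[0,0,0]],[[0,0,0.005],[0,0,0]],[[0,0,0.005],[0,0,0]],[[0,0,0.003],[0,0,0]],[[0,0,0],[0,0,0]]])

```text
clock: 43.68
ee_pos: [0.6006, -0.3313, 0.0194]
orientation: [-0.0, 1.0, 0.022, -0.0]
force: [0.4, 0.6, -0.5]
gripper_width: 0.0212
grasp_force: 34.4
```

Call:
carry_out(moves=[[[0,0,0.003],[0,0,0]],[[0,0,0.002],[0,0,0]],[[0,0,0],[0,0,0]]])

```text
clock: 44.05
ee_pos: [0.6007, -0.3313, 0.019]
orientation: [0.0, 1.0, 0.022, 0.0]
force: [-1.1, 0.2, 3.6]
gripper_width: 0.0215
grasp_force: 34.9
```

Call:
carry_out(moves=[[[0,0,0],[0,0,0]],[[0,0,0],[0,0,0]],[[0,0,0],[0,0,0]],[[0,0,0],[0,0,0]],[[0,0,-0.02],[0,0,0]],[[0,0,-0.1],[0,0,0]],[[0,0,-0.2],[0,0,0]],[[0,0,-0.2],[0,0,0]]], gripper=0.55)

```text
clock: 45.05
ee_pos: [0.6004, -0.3312, 0.1237]
orientation: [-0.0, 1.0, 0.022, -0.0]
force: [0.1, -0.4, 0.3]
gripper_width: 0.0384
grasp_force: 0.0
```

Call:
carry_out(moves=[[[-0.25,0,-0.1],[0,0,0]],[[-0.25,0,-0.1],[0,0,0]],[[-0.25,0,-0.1],[0,0,0]],[[-0.25,0,-0.05],[0,0,0]],[[-0.2,0,0],[0,0,0]],[[-0.2,0,0],[0,0,0]],[[0,0,0],[0,0,0]]])

```text
clock: 45.92
ee_pos: [0.319, -0.3436, 0.1934]
orientation: [0.0, 1.0, 0.021, 0.0]
force: [0.7, -0.5, 0.7]
gripper_width: 0.0384
grasp_force: 0.0
```

```bash
python3 -c "
from plan import *
from m import *
for n in ('top','scene'):
    im,d=eyes.snapshot(n); W=cloud(n,d); X,Y,Z=W[...,0],W[...,1],W[...,2]
    for nm,(x,y),(a,b),thr in (('small',(.579,.031),(.057,.07),100),('N',(.597,-.247),(.024,.037),140),('W',(.600,-.331),(.024,.037),140)):
        w=.07 if nm=='small' else .024
        k=(abs(X-x)<.06)&(abs(Y-y)<w)&(Z>a)&(Z<b)&(im.min(2)>thr)
        print(n,nm,k.sum(),np.percentile(Z[k],[5,50,95]),rect(W[k][:,:2]))
    if n=='top': cv2.imwrite('pics/t8.png',cv2.resize(im[125:225,140:400],None,fx=3,fy=3))
"
```

```text
top small 984 [0.05989721 0.06263016 0.06490004] (array([0.5762, 0.0293]), 54.3, 84.3, np.float64(-0.163))
top N 303 [0.02751643 0.02973844 0.03244354] (array([ 0.597 , -0.2477]), 18.5, 80.0, np.float64(-1.536))
top W 366 [0.02625715 0.02875271 0.03137022] (array([ 0.5996, -0.3316]), 21.2, 86.6, np.float64(-1.508))
scene small 548 [0.05980437 0.0633635  0.06526326] (array([0.5771, 0.0302]), 53.6, 86.6, np.float64(-0.178))
scene N 374 [0.02628678 0.03051301 0.03246352] (array([ 0.5992, -0.248 ]), 20.9, 83.5, np.float64(1.564))
scene W 480 [0.02673083 0.02920172 0.03105544] (array([ 0.5998, -0.3322]), 23.2, 85.5, np.float64(-1.51))
```

View pics/t8.png

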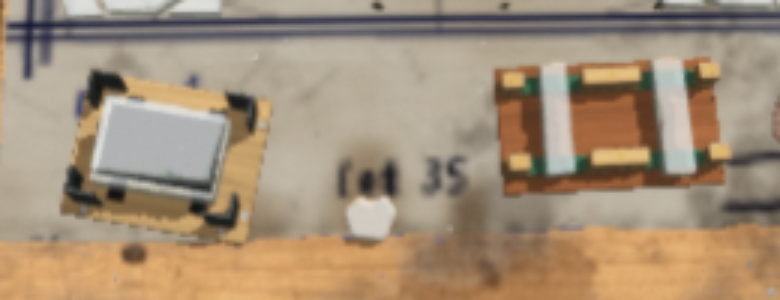

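The stack sits inside the posts at (160,147), and both strips lie across the combs at (557,118) and (673,116). Positions are within about 3 mm and heights are right, so I'll hand it in.

```bash
python3 -c "
from station import ticket
print(ticket.sign_off())"
```

```text
the job is handed in; nothing more can be done
None
```

The job is handed in with no verdict returned: by camera check, the large slab, pad and small slab are stacked in the tray and one strip lies in each rack bay, all within about 3 mm of centre and at the right heights, about 46 s on the clock.

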